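# Bring a polishing tang under the dust hood and onto the scaife

### The job

Take the taped bench weight out from in front of the polishing wheel and set it down, without dropping it, fully on the green mat. Then lift the tang off its cork rest, pass its head between the two stop posts and in under the clear dust hood without knocking the hood, and gently stand it so that its stone rests on the dark band of the stationary wheel, on the robot's side of the hub, with both rear feet on the bench and its arm between the posts. Leave the pliers, spanner and paste jar where they lie.

Things in the scene. Friction and masses are not known exactly. Their poses are not given: they have to be found in the camera images.
- unit: The polishing unit, fixed to the white bench: a black rubber guard ring (radii 154 to 171 mm, top 24 mm above the bench) round the wheel, and a grey suction box behind. Origin on the bench surface (z = 0) under the wheel's hub; its -x axis points along the working lane, roughly towards the robot; z up. Its position and yaw vary between starts.
- scaife: The scaife: a steel wheel, radius 150 mm, locked and stationary, its flat top 16 mm above the bench, with a hub nut (radius 32 mm at its foot, top 50 mm above the bench). A dark grey ring-shaped band on the top runs from radius 65 to 105 mm: the stone belongs there. Same origin and axes as the unit.
- hood: Clear plastic dust hood over the wheel, fixed, with a yellow lip along its near edge and aluminium side rails. It covers unit x from -135 to +165 mm and y from -130 to +130 mm, open at the near side; underside of the lip 100 mm above the bench, top 110 mm. It stands on two rear pillars at unit x = 140, y = +-125 mm (knobs up to 119 mm). Same origin and axes as the unit.
- hood_lip (a point): Middle of the lower near edge of the hood's yellow lip: unit x = -135 mm, y = 0, 100 mm above the bench.
- stop_left: Left stop: a dark steel post 12 mm in diameter and 80 mm tall, fixed, with a flat slotted foot (22 mm wide, 5 mm thick, reaching 98 mm outwards, away from the lane, with a brass wing nut up to 26 mm high). Origin on the bench at the post's axis; axes parallel to the unit's; the post stands at unit x = -190 mm, y = +30 to +38 mm.
- stop_right: Right stop, the mirror image: post at unit x = -190 mm, y = -38 to -30 mm, foot reaching outwards to -y. The clear gap between the posts is 48 to 64 mm.
- tang: The tang: a loose three-point tool, about 0.7 kg, 280 mm long, made to be held by its aluminium arm: 24 mm wide, x = -85 to +155 mm, 38 to 52 mm above the plane of its feet. Origin: on the arm within 10 mm of its balance point, in the plane of its two feet (on the bench when it stands level); x points to the head, z up. Grasp across the arm at x = 0. It starts level, its stone on the cork rest.
- tang_stone (a point): The lowest point of the stone (8 mm wide) under the tang's head: tang x = 160, y = 0, z = 16 mm. So the tang stands level with its feet on the bench and its stone on the wheel.
- tang_neck (a point): A point on the centre line of the tang's arm, tang x = 70, y = 0, z = 45 mm. At tang x = 110 mm a brass wing screw stands on the arm, up to z = 73 mm.
- tang_head (a point): Centre of the top of the tang's dark round head: 30 mm in diameter, tang x = 160, y = 0, z = 72 mm, the highest part of the front; dop ball (23 mm) and stone hang below it.
- tang_tail (a point): Middle of the tang's rear crossbar, tang x = -90, y = 0, z = 45 mm: 30 mm by 110 mm, 36 to 54 mm high, with two feet (rubber pads 18 mm in diameter) below at y = +-44 mm and knobs and screw ends above them up to z = 78 mm.
- rest: Cork block, 60 by 60 mm, 16 mm high, fixed, under the tang's stone at the start. Origin under its centre.
- weight: Bench weight: a dark grey metal block, 48 mm (its x) by 44 mm (its y) by 48 mm high, about 0.8 kg, wrapped round the middle in grey tape, loose. Origin under its centre, z up. It starts on the bench in the lane, just on the robot's side of the stop posts, where the tang's arm must go.
- mat: Thin green plastic mat, 120 by 120 mm, top 4 mm above the bench, fixed; it lies on one side of the lane and the cork rest on the other. Origin on the bench under its centre.
- pliers: Bystander: pliers with red handles, 170 mm long, lying on the bench. Leave alone.
- spanner: Bystander: steel spanner, 150 mm long, lying on the bench. Leave alone.
- paste_jar: Bystander: small jar, 44 mm in diameter, 50 mm high, standing on the bench. Leave alone.
Mind the look-alikes: they are no part of the job. Several things look just like the mat: the one meant starts farthest to the robot's left.

How it is judged:
On the way, in this order (a step that is already met when the one before it is completed fails the run):
1. the weight stands on the green mat, let go (x of weight in the frame of mat between -0.038 and 0.038 m and y of weight in the frame of mat between -0.038 and 0.038 m and z of weight in the frame of mat between 0.001 and 0.008 m and angle between weight's own z axis and vertical below 0.1 rad and linear speed of weight below 0.02 m/s and contact force between weight and the fingers below 0.1 N), for 0.2 s.
2. the tang stands between the posts and under the hood, its stone on the dark band (horizontal distance between tang_stone and scaife between 0.065 and 0.105 m and z of tang_stone in the frame of scaife between 0.013 and 0.019 m and angle between tang's own z axis and vertical below 0.03 rad and y of tang_neck in the frame of stop_left below 0 m and y of tang_neck in the frame of stop_right above 0 m and x of tang_stone in the frame of unit below 0 m and linear speed of tang below 0.02 m/s), for 0.2 s.
At the end, for the whole second after the job is handed in: Weight upright, centre within 38 mm of the mat's centre along each of its sides; tang level (0.03 rad) on both feet, stone on the wheel (within 3 mm), 65 to 105 mm from the hub axis on the robot's side, arm between the posts; both released and at rest (all of step 1 and all of step 2 and contact force between tang and the fingers below 0.1 N); the robot touches nothing.
It fails at once if the hood is knocked (more than 12 N) (contact force between hood and anything else above 12 N).
It fails at once if the tang is pressed hard on the wheel (more than 25 N) (contact force between tang and scaife above 25 N).
It fails at once if the tang is dropped: out of the fingers with its origin more than 10 mm above the bench (contact force between tang and the fingers below 0.1 N and height (world z) of tang above 0.01 m).
It fails at once if the weight is dropped: out of the fingers more than 15 mm above the bench (contact force between weight and the fingers below 0.1 N and height (world z) of weight above 0.015 m).
It fails at once if a bystander is moved more than 30 mm (distance of any of pliers, spanner, paste_jar from where it was at the start of the episode above 0.03 m).
It also fails if it takes over 67 s, if anything falls off the work surface, if the arm or the gripper's body presses on something with over 40 N, if the wrist force passes 120 N, or if a joint passes its speed limit or range.

### The arm

A 6-joint arm with a two-finger parallel gripper is mounted at the origin on the work surface. World frame = base frame: x ahead of the robot, y to its left, z up, the work surface at z = 0. Lengths are in m, angles in rad, forces in N, time in s.
With the tool pointing down it reaches from about 0.35 to 0.925 m from the base axis. Payload 6.4 kg.
Tool frame: the origin (TCP) lies between the finger pads; the fingertips stand 19 mm ahead of it and the grasp point (between the pads) is the TCP (tip_reach is the distance from the TCP to the fingertips, in m); z points along the fingers, x is the direction in which the jaws open and shut, and the axes are right-handed (so a half turn about z gives the same grasp; the last joint's range is limited). The gripper opens to 94 mm and grips with 3 to 60 N. Pads are 16 mm wide; open, the fingers measure 119 mm over their backs; the gripper's body (75 mm by 177 mm) begins 78 mm behind the grasp point.
Start: joints at [-1.489, 0.245, 1.558, -0, 1.339, -0.174], TCP at [0.164, -0.629, 0.224] pointing down, gripper open.
Joint ranges: [-3.13, 3.13], [-1.02, 2.26], [0.13, 2.54], [-0.95, 4.09], [0.21, 2.88], [-2.74, 2.74]. Speed limits (rad/s): [2.57, 2.57, 3.14, 3.14, 3.14, 3.14].

### API

Orientations are given as a unit quaternion [x, y, z, w].
In Python, from station import sense, grab_frame, finish_job, spot_in, tip_reach gives the robot as it stands.
- The arm moves only by the tool apply_moves, never from a script. Its argument "rows" is a list of rows, each a list of 3 entries, a list of its own where there are three numbers: the shift along the world's x, y, z as a fraction of full scale, then the turn about the world's z as a fraction of full scale, then the opening, from 0 (shut) to 1 (fully open). A call has 1 to 12 rows; each row shifts and turns the commanded pose from where the row before left it; what a row does not reach is not made up. Full scale, the value 1, is 3 cm for a shift and 0.15 rad for a turn. A row lasts 1/10 s, in which the tool goes at most 50 mm and 8.59 degrees, less where a joint would pass 70% of its speed; a pose out of reach is approached as far as the arm can. A call with a number of a shift or a turn outside -1 to 1 is refused whole. A call with a gripper value outside its range is refused whole. The fingers move at their own pace and stop on an object; "force" is the grip in N (left out, the last holds). Time passes only in rows, so rows that do not move let the fingers close. It gives the time, the measured TCP pose, the force and the opening at its end, in the units of the state.
- sense(): the state, without advancing time (a new reading comes with each control period).
- grab_frame(name): name is "side" or "top"; returns a dict with "color" (480x640x3 uint8, red, green, blue), "mtx" (3x3 intrinsics, pixels), "dist" ([k1, k2, p1, p2, k3] as OpenCV has them; the pictures are not rectified), "xyz" and "rotation" of the camera in the world. Camera axes: x right, y down, z forward; pixel columns grow to the right and rows downward; lengths in m; the calibration is good to about 2 mm. A picture is of the moment at which its call begins. There is no depth.
- finish_job(): hands the job in, once; it reports no verdict.
Trained networks look in a picture, given as the dict that the camera call returned (one of the last four; its "shot" number tells which), for a name from the list of things; names that differ only in an ending like _2 or _b are one class to them, and where a whole thing is asked for, a point or a joint stands for the part that bears it (a point fixed in the world has none). Each returns a list of dicts, best first, with "score" (0 to 1); they miss things now and then, are a little off and sometimes report something else, mostly with a low value. They report only what shows in the picture. A call takes as long as a camera call. They do not tell look-alikes from the thing itself.
- spot_in(picture, label): "extent" ([left, top, right, bottom] in pixels, round what is visible of it).
The state is a dict: "t": time; "q": joint angles; "joint_vel": joint speeds; "joint_efforts": joint torques, N m; "position": TCP position; "ee_rot": TCP orientation; "ft_force": force on the tool from outside, world axes, zero at the start; "ft_torque": the same for the moment, N m; "width": opening from 0.0 (shut) to 1.0 (fully open).
Only numpy, scipy, OpenCV 4.12 (cv2) and the standard library are available. Lean on these libraries where they do the work, as an engineer would, in place of code of your own. Each camera call takes 0.05 s, during which the arm holds its last target. There are 200 camera calls.

## Working session

There is one attempt and no reset: what is moved stays moved. The work goes in short steps, Python scripts to look and compute and a tool call to move; the robot and the scene stay as the last step left them, time stands still between calls to the robot, and variables do not carry over. Pictures are saved under pics/ and viewed, about 8 in all and at most 12, crops included, and the job is handed in when it is done.

Besides the shell and the picture viewer there is one more tool, called after "Request:" as name(argument=value, ...), one argument or row to a line, values as JSON. apply_moves: Moves the arm, as the interface text tells. Its arguments: {"type":"object","properties":{"rows":{"type":"array","items":{"type":"array"}},"force":{"type":"number"}},"required":["rows"]}

```bash
mkdir -p pics; cat > h.py <<'E'
import numpy as np, cv2, json
from station import *
def save(n,f): cv2.imwrite(f'pics/{n}.png',f['color'][:,:,::-1])
def ray(f,px,z):
    u=cv2.undistortPoints(np.array(px,float).reshape(-1,1,2),np.array(f['mtx']),np.array(f['dist'])).reshape(-1,2)
    R=np.array(f['rotation']);d=np.c_[u,np.ones(len(u))]@R.T;c=np.array(f['xyz'])
    return c+d*((np.broadcast_to(z,len(u))-c[2])/d[:,2])[:,None]
def proj(f,P):
    R=np.array(f['rotation']);
    return cv2.projectPoints(np.array(P,float).reshape(-1,1,3),cv2.Rodrigues(R.T)[0],-R.T@np.array(f['xyz']),np.array(f['mtx']),np.array(f['dist']))[0].reshape(-1,2)
E
python3 - <<'E'
from h import *
import pickle
F={}
for n in ('top','side'):
    f=grab_frame(n);save(n+'0',f);F[n]=f
    print(n,f['xyz'],np.array(f['rotation']).round(3).tolist(),np.array(f['mtx']).tolist(),f['dist'])
    for l in ['unit','scaife','hood','stop_left','stop_right','tang','tang_head','tang_tail','rest','weight','mat','pliers','spanner','paste_jar']:
        print(l,[(np.round(d['extent']).tolist(),round(d['score'],2)) for d in spot_in(f,l)][:4])
pickle.dump(F,open('F0.pkl','wb'))
print(sense())
E
```

```text
top [0.31738957 0.02227993 1.27318565] [0.707, -0.701, 0.069, -0.068] [[461.32078058874976, 0.0, 317.6094802367527], [0.0, 461.32078058874976, 238.4402543479787], [0.0, 0.0, 1.0]] [-0.02005134  0.          0.          0.          0.        ]
unit [([261.0, 82.0, 380.0, 226.0], 0.95), ([409.0, 222.0, 456.0, 331.0], 0.73)]
scaife [([271.0, 155.0, 364.0, 220.0], 0.62)]
hood [([263.0, 88.0, 382.0, 212.0], 0.75)]
stop_left [([286.0, 226.0, 325.0, 241.0], 0.71)]
stop_right [([343.0, 219.0, 380.0, 234.0], 0.85)]
tang [([410.0, 219.0, 458.0, 332.0], 0.69)]
tang_head [([343.0, 219.0, 382.0, 235.0], 0.57), ([406.0, 223.0, 457.0, 331.0], 0.56)]
tang_tail [([410.0, 222.0, 459.0, 332.0], 0.85)]
rest [([434.0, 221.0, 463.0, 243.0], 0.61)]
weight [([328.0, 237.0, 348.0, 256.0], 0.77)]
mat [([187.0, 201.0, 232.0, 243.0], 0.86), ([212.0, 271.0, 259.0, 319.0], 0.72)]
pliers [([495.0, 213.0, 516.0, 273.0], 0.77), ([262.0, 91.0, 378.0, 210.0], 0.65)]
spanner [([147.0, 226.0, 163.0, 274.0], 0.7)]
paste_jar [([218.0, 175.0, 238.0, 192.0], 0.48)]
side [ 0.18500728 -0.85402189  1.26050878] [0.922, -0.204, 0
[... 979 characters left out ...]
9)]
{'t': 1.5, 'q': array([-1.48909313e+00,  2.45096322e-01,  1.55783052e+00, -5.51618401e-06,
        1.33871118e+00, -1.74090310e-01]), 'joint_vel': array([-5.44249605e-04, -8.20243726e-04,  1.54482358e-05,  1.79896623e-03,
        1.26849668e-03,  3.26917684e-04]), 'joint_efforts': array([ 1.50529145e-04, -4.15827119e+01, -3.14868915e+01,  6.85492298e-02,
        2.89326115e-02, -1.90757515e-05]), 'position': array([ 0.16446851, -0.62884211,  0.22444118]), 'ee_rot': array([ 7.91522079e-01, -6.11140572e-01, -1.72682387e-05, -1.49579541e-05]), 'ft_force': array([ 0.51358602,  0.22183747, -0.66462222]), 'ft_torque': array([ 0.02993378, -0.00770169,  0.02895592]), 'width': 1.0005871185653261}
```

```bash
python3 - <<'E'
import cv2
a=cv2.imread('pics/top0.png')[70:345,130:530];cv2.imwrite('pics/topc.png',cv2.resize(a,None,fx=2,fy=2,interpolation=cv2.INTER_CUBIC))
a=cv2.imread('pics/side0.png')[140:440,190:460];cv2.imwrite('pics/sidec.png',cv2.resize(a,None,fx=2,fy=2,interpolation=cv2.INTER_CUBIC))
E
```

```text
(no output)
```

View pics/topc.png

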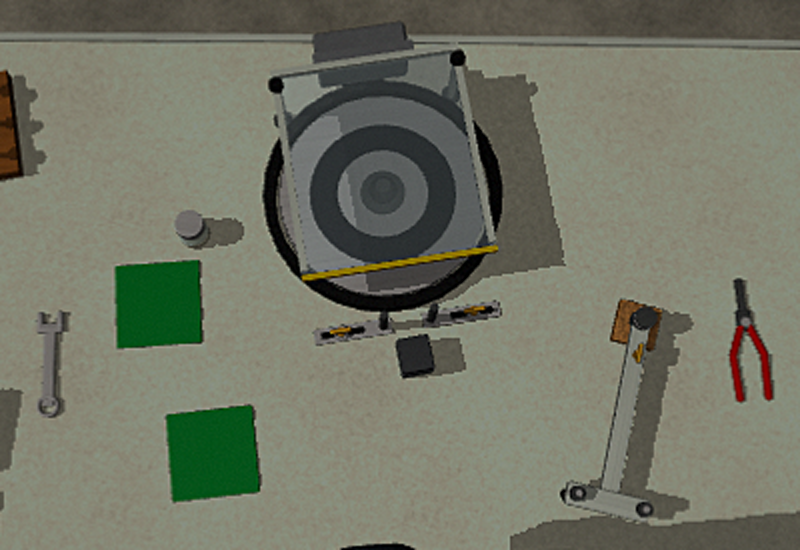

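View pics/sidec.png

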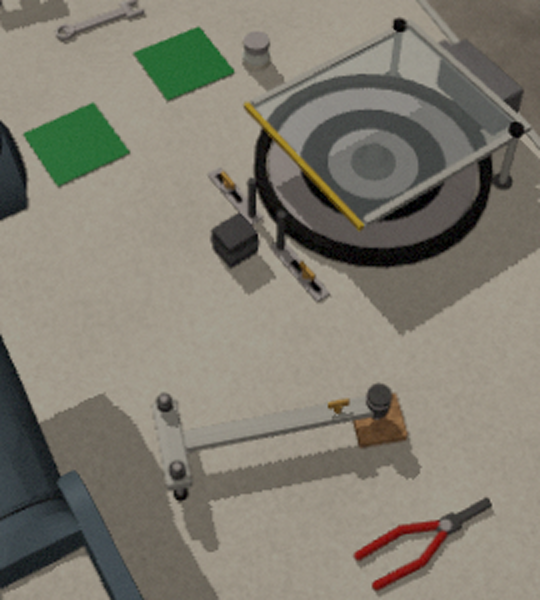

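```bash
cat > fit.py <<'E'
from h import *
import pickle
from scipy.optimize import least_squares, minimize
F=pickle.load(open('F0.pkl','rb'))
off={'top':(130,70),'side':(190,140)}
def full(n,p): return np.array(p,float)/2+off[n]-0.25
def T(p,L):
    L=np.atleast_2d(L);c,s=np.cos(p[2]),np.sin(p[2])
    return np.c_[p[0]+c*L[:,0]-s*L[:,1],p[1]+s*L[:,0]+c*L[:,1],L[:,2]]
def fit(name,model,obs,p0):
    def r(p): return np.concatenate([(proj(F[n],T(p,[model[k] for k in o]))-full(n,list(o.values()))).ravel() for n,o in obs.items()])
    s=least_squares(r,p0,loss='soft_l1');print(name,s.x.round(4),'res',r(s.x).round(1).tolist());return s.x
def maskfit(name,box,masks,p0):
    hx,hy,z0,z1=box;C=np.array([(a,b,c) for a in(-hx,hx) for b in(-hy,hy) for c in(z0,z1)])
    def cost(p):
        e=0
        for n,m in masks.items():
            S=8;hull=cv2.convexHull(((proj(F[n],T(p,C))+.5)*S-.5).astype(np.float32)).astype(int)
            im=np.zeros((480*S,640*S),np.uint8);cv2.fillConvexPoly(im,hull.reshape(-1,1,2).astype(np.int32),1)
            x0,y0=np.array(off[n]);im=cv2.resize(im[:, :]*255,(640,480),interpolation=cv2.INTER_AREA)/255.
            e+=np.abs(im-m).sum()
        return e
    best=min((minimize(cost,[p0[0],p0[1],y],method='Nelder-Mead',options=dict(initial_simplex=[[p0[0],p0[1],y],[p0[0]+.01,p0[1],y],[p0[0],p0[1]+.01,y],[p0[0],p0[1],y+.25]],maxiter=70)) for y in p0[2]),key=lambda s:s.fun)
    print(name,best.x.round(4),best.fun,[m.sum() for m in masks.values()]);return best.x
E
cat > a.py <<'E'
from fit import *
U=dict(kl=(.14,.125,.117),kr=(.14,-.125,.117),ll=(-.135,.13,.105),lr=(-.135,-.13,.105),hub=(0,0,.05))
u=fit('unit',U,{'top':dict(kl=(276,85),kr=(459,58),ll=(302,278),lr=(497,249),hub=(382,190)),'side':dict(kl=(400,25),kr=(517,129),ll=(249,106),lr=(361,226),hub=(375,160))},[.6,0,0])
for n,ps in {'top':[(384,313),(431,307)],'side':[(252,181),(281,214)]}.items():
    P=ray(F[n],full(n,ps),.08)[:,:2]-u[:2];c,s=np.cos(u[2]),np.sin(u[2]);print('posts in unit',n,(P@np.array([[c,-s],[s,c]])).round(4).tolist())
G=dict(h=(.16,0,.072),a=(-.09,.044,.076),b=(-.09,-.044,.076))
t=fit('tang',G,{'top':dict(h=(645,318),a=(577,492),b=(645,509)),'side':dict(h=(378,392),a=(165,401),b=(177,468))},[.35,-.3,0])
def msk(n,b,f):
    c=F[n]['color'].astype(float);m=np.zeros((480,640));m[b[1]:b[3],b[0]:b[2]]=f(c)[b[1]:b[3],b[0]:b[2]];return m
green=lambda c:(c[...,1]>c[...,0]+40)
dark=lambda c:(c.max(2)<75)
w0=ray(F['top'],[(338,246)],.03)[0];m0=ray(F['top'],[(209,222)],.0)[0]
w=maskfit('weight',(.024,.022,0,.048),{'top':msk('top',(324,236,348,260),dark),'side':msk('side',(290,244,322,275),dark)},[w0[0],w0[1],(-.3,.2,.7)])
m=maskfit('mat',(.06,.06,0,.004),{'top':msk('top',(180,195,236,250),green),'side':msk('side',(255,150,310,192),green)},[m0[0],m0[1],(0,.3)])
pickle.dump((u,t,w,m),open('pose.pkl','wb'))
print(F['top']['color'][243:254,330:350].max(2))
E
python3 a.py
```

```text
Traceback (most recent call last):
  File "a.py", line 3, in <module>
    u=fit('unit',U,{'top':dict(kl=(276,85),kr=(459,58),ll=(302,278),lr=(497,249),hub=(382,190)),'side':dict(kl=(400,25),kr=(517,129),ll=(249,106),lr=(361,226),hub=(375,160))},[.6,0,0])
  File "fit.py", line 12, in fit
    s=least_squares(r,p0,loss='soft_l1');print(name,s.x.round(4),'res',r(s.x).round(1).tolist());return s.x
  File "fit.py", line 11, in r
    def r(p): return np.concatenate([(proj(F[n],T(p,[model[k] for k in o]))-full(n,list(o.values()))).ravel() for n,o in obs.items()])
                                      ~~~~^^^^^^^^^^^^^^^^^^^^^^^^^^^^^^^^^
  File "h.py", line 10, in proj
    return cv2.projectPoints(np.array(P,float).reshape(-1,1,3),cv2.Rodrigues(R.T)[0],-R.T@np.array(f['xyz']),np.array(f['mtx']),np.array(f['dist']))[0].reshape(-1,2)
                                                               ~~~~~~~~~~~~~^^^^^
cv2.error: OpenCV(4.12.0) /io/opencv/modules/calib3d/src/calibration_base.cpp:131: error: (-2:Unspecified error) in function 'void cv::Rodrigues(cv::InputArray, cv::OutputArray, cv::OutputArray)'
> Input matrix must be 1x3 or 3x1 for a rotation vector, or 3x3 for a rotation matrix:
>     '((srcSz == Size(3, 1) || srcSz == Size(1, 3)) && srccn == 1) || (srcSz == Size(1, 1) && srccn == 3) || (srcSz == Size(3, 3) && srccn == 1)'
> where
>     'srcSz' is [1 x 4]
```

```bash
sed -i "s/R=np.array(f\['rotation'\])/R=Rotation.from_quat(f['rotation']).as_matrix()/; 1a from scipy.spatial.transform import Rotation" h.py; time python3 a.py
```

```text
unit [0.7759 0.0118 0.1668] res [0.1, -0.8, -0.4, -0.6, 0.1, 1.5, 0.4, 0.9, 0.7, -2.9, 0.3, -0.6, 0.2, -0.2, -2.4, -0.1, -0.6, 1.8, 0.3, -6.1]
posts in unit top [[-0.1888, 0.0302], [-0.1905, -0.0327]]
posts in unit side [[-0.1909, 0.0302], [-0.1913, -0.0373]]
tang [ 0.429  -0.3035 -0.2217] res [-0.0, -0.9, 0.7, 0.7, 0.4, 0.0, 0.4, 0.2, -0.7, -0.9, -0.2, -0.6]
weight [ 0.537  -0.0333  0.1879] 93.81176470588235 [np.float64(345.0), np.float64(450.0)]
mat [0.6133 0.3296 0.0771] 179.96078431372547 [np.float64(1703.0), np.float64(995.0)]
[[37 40 41 41 40 38 42 37 41 38 38 36 42 42 29 27 93 95 88 89]
 [41 40 41 41 42 37 40 39 42 42 38 42 38 43 40 38 92 90 89 90]
 [35 42 39 39 39 41 39 41 41 37 41 40 42 41 39 23 92 90 88 90]
 [34 39 40 38 40 39 40 40 38 39 39 39 39 39 40 15 90 90 89 94]
 [34 40 42 41 38 38 41 40 39 40 42 40 37 41 38 26 55 91 94 93]
 [43 41 38 40 39 41 37 40 39 40 39 40 36 37 40 36 30 88 94 88]
 [37 41 39 38 39 41 41 42 39 42 40 40 44 42 38 42 42 92 89 85]
 [27 39 41 39 41 42 40 40 36 41 39 40 40 42 41 40 24 90 92 89]
 [25 36 41 42 42 41 40 42 40 39 39 42 36 40 43 42 17 91 91 89]
 [15 39 41 40 43 42 41 38 41 39 40 44 40 39 41 43 28 59 89 88]
 [28 39 39 40 42 43 39 41 41 41 41 43 43 44 39 36 36 56 87 91]]
real	0m14.393s
user	0m14.718s
sys	0m7.389s
```

```bash
sed -i 's/hub=(0,0,.05)/hub=(0,0,.016)/' a.py; sed -i '/^w=maskfit\|^m=maskfit/d;s/^pickle.dump.*/w=np.array([.537,-.0333,.1879]);m=np.array([.6133,.3296,.0771]);pickle.dump((u,t,w,m),open("pose.pkl","wb"))/;s/^print(F.*//' a.py; cat >> a.py <<'E'
th=np.linspace(0,2*np.pi,72)
def circ(r,z,x=0,y=0): return np.c_[x+r*np.cos(th),y+r*np.sin(th),0*th+z]
def box(x0,x1,y0,y1,z): return np.array([(x0,y0,z),(x1,y0,z),(x1,y1,z),(x0,y1,z),(x0,y0,z)])
polys=[(u,circ(.171,.024)),(u,circ(.105,.016)),(u,circ(.065,.016)),(u,box(-.135,.165,-.13,.13,.105)),(u,circ(.006,.08,-.19,.031)),(u,circ(.006,.08,-.19,-.035)),
(t,box(-.085,.155,-.012,.012,.052)),(t,box(-.105,-.075,-.055,.055,.054)),(t,circ(.015,.072,.16,0)),(w,box(-.024,.024,-.022,.022,.048)),(w,box(-.024,.024,-.022,.022,0)),(m,box(-.06,.06,-.06,.06,.004))]
outs=[]
for n,(w_,h_) in {'top':(400,275),'side':(270,300)}.items():
    S=2;x,y=off[n];im=cv2.resize(F[n]['color'][y:y+h_,x:x+w_,::-1],None,fx=S,fy=S,interpolation=cv2.INTER_CUBIC)
    for p,L in polys:
        q=((proj(F[n],T(p,L))+.5-(x,y))*S-.5);cv2.polylines(im,[np.round(q*16).astype(np.int32)],False,(255,0,255),1,cv2.LINE_AA,4)
    cv2.imwrite(f'pics/ov_{n}.png',im)
E
python3 a.py
```

```text
unit [0.7778 0.0123 0.1657] res [-0.1, -1.4, -0.6, -1.2, -0.2, 0.7, 0.1, 0.2, 0.4, 0.7, 0.8, -0.9, 0.7, -0.5, -1.8, -0.5, -0.2, 1.4, -0.1, 1.3]
posts in unit top [[-0.1907, 0.0297], [-0.1925, -0.0332]]
posts in unit side [[-0.1929, 0.0297], [-0.1932, -0.0377]]
tang [ 0.429  -0.3035 -0.2217] res [-0.0, -0.9, 0.7, 0.7, 0.4, 0.0, 0.4, 0.2, -0.7, -0.9, -0.2, -0.6]
```

View pics/ov_top.png

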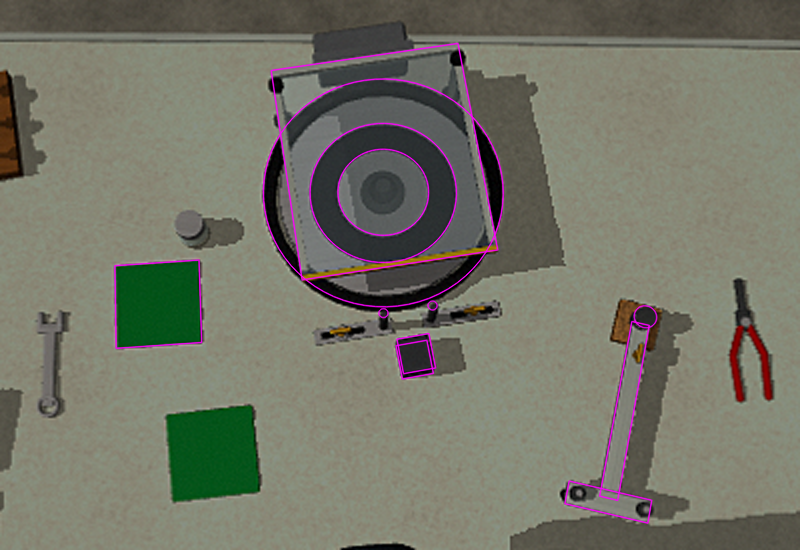

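View pics/ov_side.png

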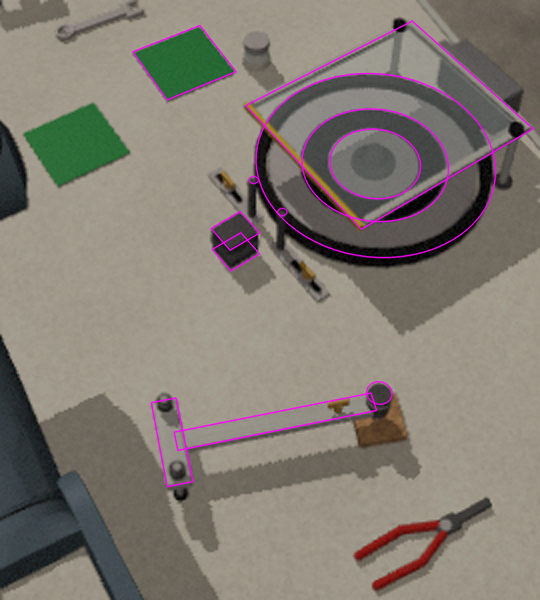

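Request:
apply_moves(
  rows=[
    [[0.52, 0.83, 0], -0.04, 1],
    [[0.52, 0.83, 0], -0.04, 1],
    [[0.52, 0.83, 0], -0.04, 1],
    [[0.52, 0.83, 0], -0.04, 1],
    [[0.52, 0.83, 0], -0.04, 1],
    [[0.52, 0.83, 0], -0.04, 1],
    [[0.52, 0.83, 0], -0.04, 1],
    [[0.52, 0.83, 0], -0.04, 1],
    [[0.52, 0.83, 0], -0.04, 1],
    [[0.52, 0.83, 0], -0.04, 1],
    [[0.52, 0.83, 0], -0.04, 1],
    [[0.52, 0.83, 0], 0, 1],
  ],
)

```text
t: 2.7
position: [0.3522, -0.329, 0.2247]
ee_rot: [0.771, -0.637, 0.0, 0.0]
ft_force: [0.5, -0.4, -0.0]
width: 1.003
```

Request:
apply_moves(
  rows=[
    [[0.52, 0.83, 0], 0, 1],
    [[0.52, 0.83, 0], 0, 1],
    [[0.52, 0.83, 0], 0, 1],
    [[0.52, 0.83, 0], 0, 1],
    [[0.52, 0.83, 0], 0, 1],
    [[0.52, 0.83, 0], 0, 1],
    [[0.52, 0.83, 0], 0, 1],
    [[0.52, 0.83, 0], 0, 1],
    [[0.52, 0.83, 0], 0, 1],
    [[0.52, 0.83, 0], 0, 1],
    [[0.52, 0.83, 0], 0, 1],
    [[0, 0, 0], 0, 1],
  ],
)

```text
t: 3.9
position: [0.5242, -0.054, 0.2246]
ee_rot: [0.772, -0.635, 0.0, -0.0]
ft_force: [0.4, -0.2, 0.5]
width: 0.999
```

Request:
apply_moves(
  rows=[
    [[0.43, 0.7, 0], 0, 1],
    [[0, 0, -0.8], 0, 1],
    [[0, 0, -0.8], 0, 1],
    [[0, 0, -0.8], 0, 1],
    [[0, 0, -0.8], 0, 1],
    [[0, 0, -0.8], 0, 1],
    [[0, 0, -0.8], 0, 1],
    [[0, 0, -0.8], 0, 1],
    [[0, 0, -0.5], 0, 1],
    [[0, 0, -0.4], 0, 1],
    [[0, 0, 0], 0, 1],
    [[0, 0, 0], 0, 1],
  ],
)

```text
t: 5.1
position: [0.5367, -0.0355, 0.0301]
ee_rot: [0.771, -0.637, 0.0, -0.0]
ft_force: [-0.1, -0.7, -0.3]
width: 1.002
```

Request:
apply_moves(
  rows=[
    [[0, 0, -0.1], 0, 0.3],
    [[0, 0, 0], 0, 0.3],
    [[0, 0, 0], 0, 0.3],
    [[0, 0, 0], 0, 0.3],
    [[0, 0, 0], 0, 0.3],
    [[0, 0, 0], 0, 0.3],
    [[0, 0, 0], 0, 0.3],
    [[0, 0, 0], 0, 0.3],
  ],
  force=40,
)

```text
t: 5.9
position: [0.536, -0.0343, 0.0265]
ee_rot: [0.771, -0.637, -0.001, -0.001]
ft_force: [-0.4, 5.9, 2.2]
width: 0.467
```

Request:
apply_moves(
  rows=[
    [[0, 0, 0.2], 0, 0.3],
    [[0, 0, 0.5], 0, 0.3],
    [[0, 0, 0.8], 0, 0.3],
    [[0, 0, 0.8], 0, 0.3],
    [[0, 0, 0.8], 0, 0.3],
    [[0, 0.2, 0.3], 0, 0.3],
    [[0.1, 0.4, 0], 0, 0.3],
    [[0.15, 0.7, 0], 0, 0.3],
    [[0.15, 0.7, 0], 0, 0.3],
    [[0.15, 0.7, 0], 0, 0.3],
    [[0.15, 0.7, 0], 0, 0.3],
    [[0.15, 0.7, 0], 0, 0.3],
  ],
)

```text
t: 7.1
position: [0.5601, 0.0897, 0.126]
ee_rot: [0.771, -0.637, -0.002, 0.001]
ft_force: [0.7, 0.4, -9.2]
width: 0.464
```

Request:
apply_moves(
  rows=[
    [[0.15, 0.7, 0], 0, 0.3],
    [[0.15, 0.7, 0], 0, 0.3],
    [[0.15, 0.7, 0], 0, 0.3],
    [[0.15, 0.7, 0], 0, 0.3],
    [[0.15, 0.7, 0], 0, 0.3],
    [[0.15, 0.7, 0], 0, 0.3],
    [[0.15, 0.7, 0], 0, 0.3],
    [[0.15, 0.7, 0], 0, 0.3],
    [[0.15, 0.7, 0], 0, 0.3],
    [[0.15, 0.5, 0], 0, 0.3],
    [[0.1, 0.3, 0], 0, 0.3],
    [[0, 0, 0], 0, 0.3],
  ],
)

```text
t: 8.3
position: [0.6092, 0.3018, 0.1274]
ee_rot: [0.771, -0.636, -0.0, 0.001]
ft_force: [-0.0, -0.7, -8.8]
width: 0.469
```

Request:
apply_moves(
  rows=[
    [[0.07, 0.46, 0], 0, 0.3],
    [[0.07, 0.46, -0.2], 0, 0.3],
    [[0, 0, -0.5], 0, 0.3],
    [[0, 0, -0.6], 0, 0.3],
    [[0, 0, -0.6], 0, 0.3],
    [[0, 0, -0.5], 0, 0.3],
    [[0, 0, -0.3], 0, 0.3],
    [[0, 0, -0.2], 0, 0.3],
    [[0, 0, -0.1], 0, 0.3],
    [[0, 0, -0.05], 0, 0.3],
    [[0, 0, 0], 0, 0.3],
    [[0, 0, 0], 0, 0.3],
  ],
)

```text
t: 9.5
position: [0.6144, 0.3287, 0.0378]
ee_rot: [0.771, -0.637, 0.0, -0.001]
ft_force: [0.7, 0.2, -8.6]
width: 0.466
```

Request:
apply_moves(
  rows=[
    [[0, 0, -0.1], 0, 0.3],
    [[0, 0, -0.08], 0, 0.3],
    [[0, 0, -0.06], 0, 0.3],
    [[0, 0, 0], 0, 0.3],
    [[0, 0, 0], 0, 0.3],
  ],
)

```text
t: 10.0
position: [0.614, 0.3285, 0.0306]
ee_rot: [0.771, -0.637, 0.0, 0.0]
ft_force: [-2.8, -2.1, -0.7]
width: 0.463
```

Request:
apply_moves(
  rows=[
    [[0, 0, 0], 0, 0.7],
    [[0, 0, 0], 0, 1],
    [[0, 0, 0], 0, 1],
    [[0, 0, 0], 0, 1],
    [[0, 0, 0], 0, 1],
    [[0, 0, 0.3], 0, 1],
    [[0, 0, 0.8], 0, 1],
    [[0, 0, 0.8], 0, 1],
    [[0, 0, 0.8], 0, 1],
    [[0, 0, 0.8], 0, 1],
    [[0, 0, 0.8], 0, 1],
    [[0, 0, 0.8], 0, 1],
  ],
)

```text
t: 11.2
position: [0.6139, 0.3285, 0.1846]
ee_rot: [0.771, -0.637, 0.0, -0.0]
ft_force: [-0.3, 0.5, -0.7]
width: 1.003
```

Request:
apply_moves(
  rows=[
    [[-0.28, -0.94, 0], -0.13, 1],
    [[-0.28, -0.94, 0], -0.13, 1],
    [[-0.28, -0.94, 0], -0.13, 1],
    [[-0.28, -0.94, 0], -0.13, 1],
    [[-0.28, -0.94, 0], -0.13, 1],
    [[-0.28, -0.94, 0], -0.13, 1],
    [[-0.28, -0.94, 0], -0.13, 1],
    [[-0.28, -0.94, 0], -0.13, 1],
    [[-0.28, -0.94, 0], -0.13, 1],
    [[-0.28, -0.94, 0], -0.13, 1],
    [[-0.28, -0.94, 0], -0.13, 1],
    [[-0.28, -0.94, 0], -0.13, 1],
  ],
)

```text
t: 12.4
position: [0.5128, -0.011, 0.1836]
ee_rot: [-0.691, 0.723, -0.001, 0.0]
ft_force: [0.1, -0.5, -0.1]
width: 0.998
```

Request:
apply_moves(
  rows=[
    [[-0.28, -0.94, 0], -0.13, 1],
    [[-0.28, -0.94, 0], -0.13, 1],
    [[-0.28, -0.94, 0], -0.13, 1],
    [[-0.28, -0.94, 0], -0.13, 1],
    [[-0.28, -0.94, 0], -0.13, 1],
    [[-0.28, -0.94, 0], -0.13, 1],
    [[-0.28, -0.94, 0], -0.13, 1],
    [[-0.28, -0.94, 0], -0.13, 1],
    [[-0.28, -0.94, 0], -0.13, 1],
    [[-0.28, -0.5, 0], 0, 1],
    [[0, 0, 0], 0, 1],
    [[0, 0, 0], 0, 1],
  ],
)

```text
t: 13.6
position: [0.4292, -0.2786, 0.1832]
ee_rot: [-0.625, 0.781, -0.0, 0.0]
ft_force: [0.8, -0.1, -0.5]
width: 1.001
```

```bash
python3 - <<'E'
from h import *
f=grab_frame('top');s=sense();print(s['position'],2*np.arctan2(s['ee_rot'][1],s['ee_rot'][0]))
a=f['color'][70:345,130:530,::-1];cv2.imwrite('pics/top1.png',cv2.resize(a,None,fx=2,fy=2,interpolation=cv2.INTER_CUBIC))
E
```

```text
[ 0.42933111 -0.27814773  0.18303444] 4.493105697485694
```

View pics/top1.png

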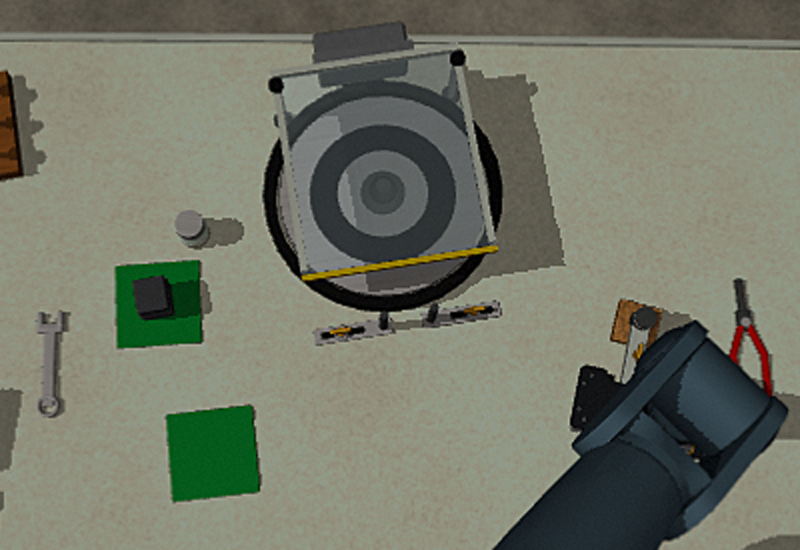

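The weight sits upright at crop (152,297), near the mat's centre (158,304). Next is the tang.

Request:
apply_moves(
  rows=[
    [[0, -0.84, 0], 0, 1],
    [[0, 0, -0.6], 0, 1],
    [[0, 0, -0.8], 0, 1],
    [[0, 0, -0.8], 0, 1],
    [[0, 0, -0.8], 0, 1],
    [[0, 0, -0.7], 0, 1],
    [[0, 0, -0.5], 0, 1],
    [[0, 0, -0.3], 0, 1],
    [[0, 0, 0], 0, 1],
    [[0, 0, 0], 0, 1],
  ],
)

```text
t: 14.65
position: [0.4296, -0.3042, 0.0485]
ee_rot: [-0.625, 0.78, -0.001, 0.0]
ft_force: [-1.0, -0.1, -0.3]
width: 0.999
```

```bash
python3 - <<'E'
from h import *
s=sense();print(s['position'],2*np.arctan2(s['ee_rot'][1],s['ee_rot'][0])-2*np.pi)
E
```

```text
[ 0.42963402 -0.30421817  0.04847778] -1.7901296517795835
```

Within 1 mm in plan; close on the arm.

Request:
apply_moves(
  rows=[
    [[0, 0, -0.1], 0, 0.6],
    [[0, 0, 0], 0, 0.4],
    [[0, 0, 0], 0, 0.2],
    [[0, 0, 0], 0, 0.1],
    [[0, 0, 0], 0, 0.1],
    [[0, 0, 0], 0, 0.1],
    [[0, 0, 0], 0, 0.1],
    [[0, 0, 0], 0, 0.1],
    [[0, 0, 0], 0, 0.1],
  ],
  force=50,
)

```text
t: 15.55
position: [0.4291, -0.3039, 0.0447]
ee_rot: [-0.625, 0.78, 0.0, 0.0]
ft_force: [-0.5, 0.7, 0.1]
width: 0.266
```

Request:
apply_moves(
  rows=[
    [[0, 0, 0.1], 0, 0.1],
    [[0, 0, 0.2], 0, 0.1],
    [[0, 0, 0.3], 0, 0.1],
    [[0, 0, 0.4], 0, 0.1],
    [[0, 0, 0.4], 0, 0.1],
    [[0, 0, 0], 0, 0.1],
    [[0, 0, 0], 0, 0.1],
  ],
)

```text
t: 16.25
position: [0.4293, -0.3042, 0.0874]
ee_rot: [-0.625, 0.78, -0.001, 0.0]
ft_force: [0.3, -0.2, -6.4]
width: 0.251
```

```bash
python3 - <<'E'
from h import *
s=sense();print(s['position'],s['ft_force'],s['ft_torque'],Rotation.from_quat(s['ee_rot']).as_matrix().round(4).tolist())
E
```

```text
[ 0.42929482 -0.30421377  0.08743086] [ 0.33840186 -0.21368928 -6.4113208 ] [0.04664518 0.09722749 0.01345184] [[-0.2179, -0.976, 0.0009], [-0.976, 0.2179, -0.0009], [0.0007, -0.001, -1.0]]
```

Request:
apply_moves(
  rows=[
    [[-0.16, 0.3, 0], 0.1, 0.1],
    [[-0.16, 0.6, 0], 0.2, 0.1],
    [[-0.16, 0.7, 0], 0.25, 0.1],
    [[-0.16, 0.7, 0], 0.25, 0.1],
    [[-0.16, 0.7, 0], 0.25, 0.1],
    [[-0.16, 0.7, 0], 0.25, 0.1],
    [[-0.16, 0.7, 0], 0.25, 0.1],
    [[-0.16, 0.7, 0], 0.25, 0.1],
    [[-0.16, 0.7, 0], 0.25, 0.1],
    [[-0.16, 0.7, 0], 0.25, 0.1],
    [[-0.16, 0.7, 0], 0.25, 0.1],
    [[-0.16, 0.6, 0], 0.1, 0.1],
  ],
)

```text
t: 17.45
position: [0.37, -0.0682, 0.0859]
ee_rot: [0.768, -0.641, -0.001, 0.0]
ft_force: [0.5, -0.1, -6.3]
width: 0.251
```

Request:
apply_moves(
  rows=[
    [[0, 0.4, 0], 0.15, 0.1],
    [[0, 0, -0.2], 0, 0.1],
    [[0, 0, -0.4], 0, 0.1],
    [[0, 0, -0.2], 0, 0.1],
    [[0, 0, 0], 0, 0.1],
    [[0, 0, 0], 0, 0.1],
    [[0, 0, 0], 0, 0.1],
  ],
)

```text
t: 18.15
position: [0.3719, -0.0584, 0.0631]
ee_rot: [0.774, -0.633, 0.0, -0.0]
ft_force: [-0.5, -0.7, -6.5]
width: 0.249
```

```bash
python3 - <<'E'
from h import *
s=sense();print(s['position'],s['ft_force'],2*np.arctan2(s['ee_rot'][1],s['ee_rot'][0])-2*np.pi)
f=grab_frame('top');a=f['color'][150:350,260:400,::-1];g=grab_frame('side');b=g['color'][190:340,200:400,::-1]
import pickle;pickle.dump({'top':f,'side':g},open('F1.pkl','wb'))
A=cv2.resize(a,None,fx=3,fy=3,interpolation=cv2.INTER_CUBIC)
B=cv2.resize(b,None,fx=1.9,fy=1.9,interpolation=cv2.INTER_CUBIC);B=cv2.copyMakeBorder(B,0,600-B.shape[0],0,0,cv2.BORDER_CONSTANT)
cv2.imwrite('pics/pre.png',np.hstack([A,B]))
E
```

```text
[ 0.37189841 -0.05838008  0.06314825] [-0.47275178 -0.669166   -6.53202748] -7.6540598409315646
```

View pics/pre.png

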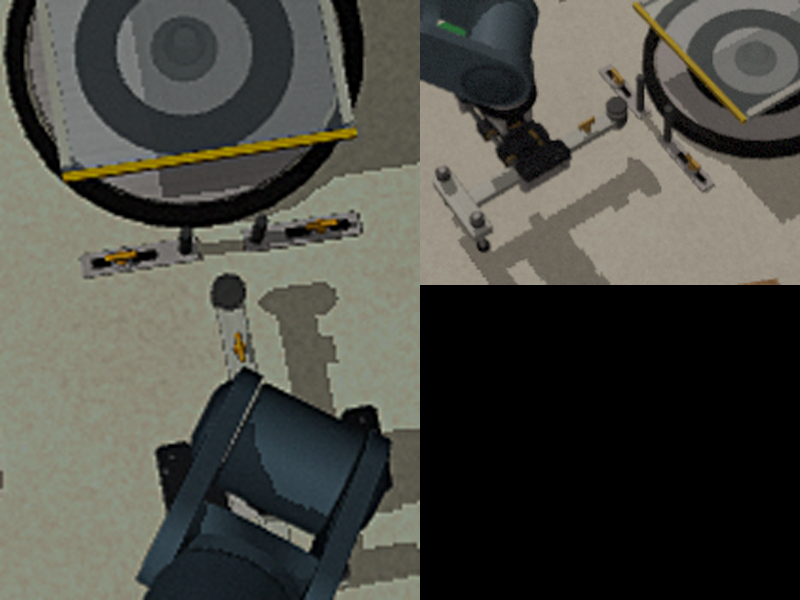

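```bash
python3 - <<'E'
from h import *
import pickle
F=pickle.load(open('F1.pkl','rb'))
def U(P):
    c,s=np.cos(.166),np.sin(.166);d=P[:,:2]-(.776,.0123);return (d@np.array([[c,-s],[s,c]])).round(4).tolist()
y=.200;o=np.array([.3719,-.0584]);M=np.array([[o[0]+.16*np.cos(y),o[1]+.16*np.sin(y),.072+.0184]])
print('model head',M,U(M),'proj',proj(F['top'],M),proj(F['side'],M))
hp=[(228/3+260-.33,290/3+150-.33)];print('top',ray(F['top'],hp,.0904),U(ray(F['top'],hp,.0904)))
hs=[(617-420)/1.9+200-.25],[102/1.9+190-.25]
print('side',np.ravel(hs),U(ray(F['side'],[np.ravel(hs)],.0904)))
pt=[(185/3+260-.33,232/3+150-.33),(262/3+260-.33,219/3+150-.33)]
print('posts top',U(ray(F['top'],pt,.08)))
E
```

```text
model head [[ 0.52871065 -0.02661291  0.0904    ]] [[-0.2503, 0.0025]] proj [[335.78197221 246.51041074]] [[302.92354021 244.45771897]]
top [[ 0.52916788 -0.02632116  0.0904    ]] [[-0.2498, 0.0027]]
side [303.43421053 243.43421053] [[-0.2474, 0.0045]]
posts top [[-0.1908, 0.0309], [-0.1898, -0.0383]]
```

Request:
apply_moves(
  rows=[
    [[0, 0, -0.05], -0.23, 0.1],
    [[0.3, 0.05, 0], 0, 0.1],
    [[0.5, 0.08, 0], 0, 0.1],
    [[0.5, 0.08, 0], 0, 0.1],
    [[0.5, 0.08, 0], 0, 0.1],
    [[0, 0, 0], 0, 0.1],
    [[0, 0, 0], 0, 0.1],
  ],
)

```text
t: 18.95
position: [0.4255, -0.0491, 0.0612]
ee_rot: [0.764, -0.646, -0.0, 0.0]
ft_force: [-0.0, -0.6, -7.3]
width: 0.252
```

```bash
cat > st.py <<'E'
from h import *
s=sense();y=2*np.arctan2(s['ee_rot'][1],s['ee_rot'][0]);y=(y+np.pi/2+np.pi/2)%np.pi-np.pi/2
p=s['position'];c,q=np.cos(.166),np.sin(.166)
def U(x,yy): d=(x-.776,yy-.0123);return round(d[0]*c+d[1]*q,4),round(-d[0]*q+d[1]*c,4)
print(s['t'],p.round(4),'yaw',round(y,4),'origin',U(p[0],p[1]),'stone',U(p[0]+.16*np.cos(y),p[1]+.16*np.sin(y)),s['ft_force'].round(1),s['ft_torque'].round(2),s['width'])
E
python3 st.py
```

```text
18.95 [ 0.4255 -0.0491  0.0612] yaw 0.1668 origin (np.float64(-0.3558), np.float64(-0.0027)) stone (np.float64(-0.1958), np.float64(-0.0025)) [-0.  -0.6 -7.3] [ 0.08  0.03 -0.05] 0.2521657364051425
```

Request:
apply_moves(
  rows=[
    [[0.3, 0.05, 0], 0, 0.1],
    [[0.5, 0.08, 0], 0, 0.1],
    [[0.5, 0.08, 0], 0, 0.1],
    [[0.5, 0.08, 0], 0, 0.1],
    [[0.5, 0.08, 0], 0, 0.1],
    [[0.5, 0.08, 0], 0, 0.1],
    [[0.5, 0.09, 0], 0, 0.1],
    [[0.35, 0.07, 0], 0, 0.1],
    [[0, 0, 0], 0, 0.1],
    [[0, 0, 0], 0, 0.1],
  ],
)

```text
t: 19.95
position: [0.5344, -0.0309, 0.0609]
ee_rot: [0.763, -0.646, -0.001, 0.0]
ft_force: [-0.3, -0.3, -6.2]
width: 0.253
```

```bash
python3 st.py
```

```text
19.95 [ 0.5344 -0.0309  0.0609] yaw 0.166 origin (np.float64(-0.2454), np.float64(-0.0027)) stone (np.float64(-0.0854), np.float64(-0.0027)) [-0.3 -0.3 -6.2] [0.05 0.11 0.01] 0.25250569905887954
```

Request:
apply_moves(
  rows=[
    [[0, 0, -0.15], 0, 0.1],
    [[0, 0, -0.15], 0, 0.1],
    [[0, 0, -0.1], 0, 0.1],
    [[0, 0, -0.05], 0, 0.1],
    [[0, 0, -0.03], 0, 0.1],
    [[0, 0, 0], 0, 0.1],
    [[0, 0, 0], 0, 0.1],
  ],
)

```text
t: 20.65
position: [0.5351, -0.031, 0.047]
ee_rot: [0.763, -0.646, 0.0, -0.0]
ft_force: [-0.1, -0.0, -6.9]
width: 0.25
```

```bash
python3 st.py
```

```text
20.65 [ 0.5351 -0.031   0.047 ] yaw 0.1658 origin (np.float64(-0.2447), np.float64(-0.0029)) stone (np.float64(-0.0847), np.float64(-0.0029)) [-0.1 -0.  -6.9] [ 0.04  0.08 -0.02] 0.24987999431836375
```

Request:
apply_moves(
  rows=[
    [[0, 0, -0.02], 0, 0.1],
    [[0, 0, -0.02], 0, 0.1],
    [[0, 0, -0.02], 0, 0.1],
    [[0, 0, 0], 0, 0.1],
    [[0, 0, 0], 0, 0.1],
  ],
)

```text
t: 21.15
position: [0.535, -0.031, 0.0451]
ee_rot: [0.763, -0.646, 0.0, -0.0]
ft_force: [-0.2, -0.1, -6.2]
width: 0.254
```

```bash
python3 st.py
```

```text
21.15 [ 0.535  -0.031   0.0451] yaw 0.1658 origin (np.float64(-0.2448), np.float64(-0.0029)) stone (np.float64(-0.0848), np.float64(-0.0029)) [-0.2 -0.1 -6.2] [ 0.03  0.06 -0.04] 0.253842643792255
```

Request:
apply_moves(
  rows=[
    [[0, 0, -0.02], 0, 0.1],
    [[0, 0, -0.02], 0, 0.1],
    [[0, 0, 0], 0, 0.1],
    [[0, 0, 0], 0, 0.1],
  ],
)

```text
t: 21.55
position: [0.5351, -0.0311, 0.0448]
ee_rot: [0.763, -0.646, -0.0, 0.0]
ft_force: [-5.0, 0.3, 4.1]
width: 0.251
```

```bash
python3 st.py
```

```text
21.55 [ 0.5351 -0.0311  0.0448] yaw 0.166 origin (np.float64(-0.2447), np.float64(-0.003)) stone (np.float64(-0.0847), np.float64(-0.003)) [-5.   0.3  4.1] [0.15 0.97 0.02] 0.2511443274583143
```

Request:
apply_moves(
  rows=[
    [[0, 0, 0.01], 0, 0.1],
    [[0, 0, 0], 0, 0.4],
    [[0, 0, 0], 0, 0.6],
    [[0, 0, 0], 0, 0.8],
    [[0, 0, 0], 0, 1],
    [[0, 0, 0], 0, 1],
    [[0, 0, 0], 0, 1],
    [[0, 0, 0], 0, 1],
  ],
  force=10,
)

```text
t: 22.35
position: [0.535, -0.031, 0.0441]
ee_rot: [0.763, -0.646, 0.0, -0.0]
ft_force: [0.2, -0.1, -0.5]
width: 0.816
```

Request:
apply_moves(
  rows=[
    [[0, 0, 0.2], 0, 1],
    [[0, 0, 0.5], 0, 1],
    [[0, 0, 0.8], 0, 1],
    [[0, 0, 0.8], 0, 1],
    [[0, 0, 0.8], 0, 1],
    [[0, 0, 0.8], 0, 1],
    [[-0.6, 0.6, 0.8], 0, 1],
    [[-0.6, 0.6, 0.8], 0, 1],
    [[-0.6, 0.6, 0.8], 0, 1],
    [[-0.6, 0.6, 0], 0, 1],
    [[-0.6, 0.6, 0], 0, 1],
    [[-0.4, 0.6, 0], 0, 1],
  ],
)

```text
t: 23.55
position: [0.4322, 0.0777, 0.2347]
ee_rot: [0.763, -0.646, 0.001, -0.001]
ft_force: [-0.2, 0.1, 0.1]
width: 1.002
```

```bash
python3 - <<'E'
from h import *
import pickle
import fit
s=sense();print(s['t'],s['position'],s['width'])
F={n:grab_frame(n) for n in('top','side')};pickle.dump(F,open('F2.pkl','wb'))
u=(.776,.0123,.166);q=np.array(u);t=fit.T(q,[(-.245,-.003,0)])[0];t=(t[0],t[1],.166)
th=np.linspace(0,2*np.pi,72)
circ=lambda r,z,x=0,y=0:np.c_[x+r*np.cos(th),y+r*np.sin(th),0*th+z]
out=[]
for n,(x,y,w,h,S) in {'top':(260,150,140,200,3),'side':(240,190,190,150,2)}.items():
    im=cv2.resize(F[n]['color'][y:y+h,x:x+w,::-1],None,fx=S,fy=S,interpolation=cv2.INTER_CUBIC)
    for p,L in [(u,circ(.105,.016)),(t,circ(.015,.072,.16)),(t,circ(.008,.078,-.09,.044)),(t,circ(.008,.078,-.09,-.044)),(t,np.array([(-.075,.012,.052),(.15,.012,.052)])),(t,np.array([(-.075,-.012,.052),(.15,-.012,.052)]))]:
        k=(proj(F[n],fit.T(p,L))+.5-(x,y))*S-.5;cv2.polylines(im,[np.round(k*16).astype(np.int32)],False,(255,0,255),1,cv2.LINE_AA,4)
    out.append(cv2.copyMakeBorder(im,0,600-im.shape[0],0,0,cv2.BORDER_CONSTANT))
cv2.imwrite('pics/end.png',np.hstack(out))
E
```

```text
23.55 [0.43216023 0.07772773 0.23471798] 1.0022481733478477
```

View pics/end.png

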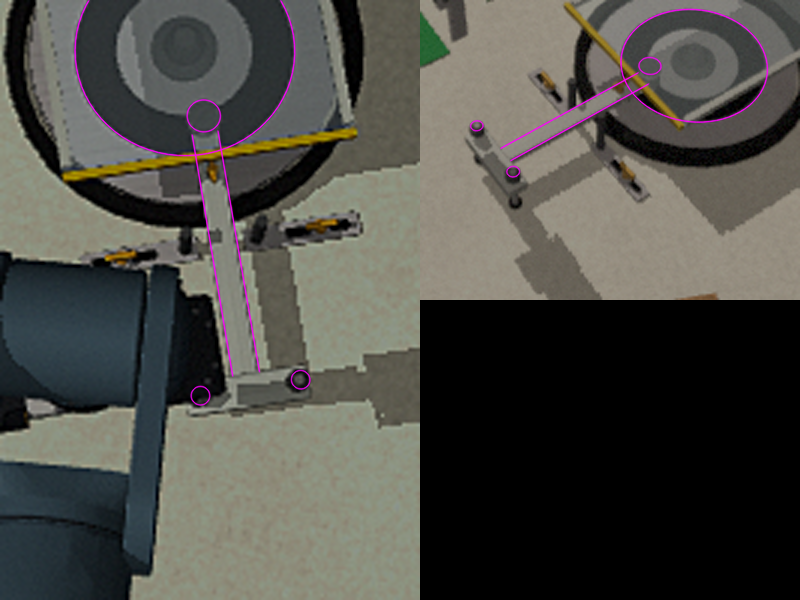

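The overlay of the planned pose matches the tang in both views. The head is over the dark band at top-crop (203,115), and the arm lies between the posts. The robot is clear of everything, so I'm handing in.

```bash
python3 -c "
from station import *
print(finish_job())"
```

```text
the job is handed in; nothing more can be done
None
```

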